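# Shut and bolt the consumables case

### The arm

A 6-joint arm with a two-finger parallel gripper is mounted at the origin on the work surface. World frame = base frame: x ahead of the robot, y to its left, z up, the work surface at z = 0. Lengths are in m, angles in rad, forces in N, time in s.
With the tool pointing down it reaches from about 0.425 to 0.95 m from the base axis. Payload 3.5 kg.
Tool frame: the origin (TCP) lies at the very end of the fingers, on their centre line; the grasp point (between the pads) lies 19 mm behind it; z points along the fingers, y is the line along which they close (so a half turn about z gives the same grasp; the last joint's range is limited). The gripper opens to 85 mm and grips with 20 to 120 N. Pads are 22 mm wide; open, the fingers measure 114 mm over their backs; the gripper's body (76 mm by 85 mm) begins 54 mm behind the grasp point. The pads swing forward as they close: fully open they stand 13 mm farther back than shut.
Start: joints at [-1.427, 0.286, 1.577, -0, 1.279, -0.15], TCP at [0.195, -0.646, 0.231] pointing down, gripper open.
Joint ranges: [-2.77, 2.77], [-0.9, 2.22], [0.21, 2.48], [-1.53, 4.67], [0.24, 2.81], [-2.84, 2.84]. Speed limits (rad/s): [2.79, 2.79, 3.14, 3.14, 3.14, 3.14].

### API

Orientations are given as a unit quaternion [x, y, z, w].
In Python, from plant import ctrl, eyes, get_state gives the robot as it stands (ctrl), with the cameras (eyes) and the readings as plain functions.
- The arm moves only by the shell command python3 inch.py 'ROWS' [FORCE]. ROWS is a JSON list of rows, 1 to 10 of them, each of 7 numbers: dx, dy, dz in m, then a rotation vector rx, ry, rz in rad, then the opening from 0.0 (shut) to 1.0 (fully open); each row is the pose to reach, as a shift and turn from the pose commanded when the command began, along the tool's axes at that moment; what a row does not reach only later rows make up. A row lasts 1/8 s, in which the tool goes at most 0.0625 m and 0.188 rad, less where a joint would pass 70% of its speed; a pose out of reach is approached as far as the arm can. The fingers move at their own pace and stop on an object; FORCE is the grip in N (left out, the last holds). Time passes only in rows, so rows that do not move let the fingers close. It prints the time, the measured TCP pose, the force, the opening and the grip force at its end.
- get_state(): the state, without advancing time (a new reading comes with each control period).
- eyes.read_camera(name): name is "scene" or "top"; returns a dict with "pixels" (420x560x3 uint8, red, green, blue), "camera_matrix" (3x3 intrinsics, pixels), "xyz" and "orientation" of the camera in the world. Camera axes: x right, y down, z forward; pixel columns grow to the right and rows downward; lengths in m; the calibration is good to about 2 mm. A picture is of the moment at which its call begins. There is no depth.
- ctrl.sign_off(): hands the job in; it is judged then, once.
The state is a dict: "time": time; "qpos": joint angles; "dq": joint speeds; "joint_efforts": joint torques, N m; "eef_pos": TCP position; "tcp_rot": TCP orientation; "contact_force": force on the tool from outside, world axes, zero at the start; "wrist_torque": the same for the moment, N m; "opening": opening from 0.0 (shut) to 1.0 (fully open); "finger_force": force on a finger pad.
Only numpy, scipy, OpenCV 4.12 (cv2) and the standard library are available. Lean on these libraries where they do the work, as an engineer would, in place of code of your own. Each camera call takes 0.05 s, during which the arm holds its last target. There are 200 camera calls.

### The job

Grinding is about to start: close up the yellow consumables case. Using only the fingertips to push, first push its drawer fully home, then push the open lid down until it is fully shut, and last push the red tab of the slide bolt all the way across so that the bolt is shot through the keeper on the lid. Do not slam anything, do not pinch the lid or the tab, and leave everything else on the bench where it is.

Things in the scene. Friction and masses are not known exactly. Their poses are not given: they have to be found in the camera images.
- case: Yellow steel case fixed to the bench, 140 deep (x) x 220 wide (y) x 85 high with the lid shut (rim of the body at 77, lid 8 thick). Origin: centre of its underside, on the bench; its x points from the front to the hinge side at the rear, its front (drawer, bolt) faces -x. It turns a little from run to run and may stand left or right.
- drawer (a joint): How far the drawer is pulled out of the case front, m: 0 = home, grows as it comes out along the case's -x. Slides with about 1.5 N friction and stays where left.
- drawer_pull (a point): Middle of the outer (front) face of the black drawer pull, 26 above the bench. The pull is a solid bar 110 wide (y), 12 high, standing 22 out from the drawer front; at home this point is at x = -92 of the case.
- lid (a joint): Lid angle, rad: 0 = shut and level, 1.57 = upright. Hinged along the rear top rim (+x side); a stiff hinge (0.35 N m) that stays where left. To shut it, push its outer face (the rear side when raised) forward and down. Fingers on the yellow outside and the black inner lining at once count as pinching.
- lid_hinge (a point): Middle of the hinge line: x = +70, z = 77 in the case frame.
- lid_edge (a point): Middle of the lid's free edge on its outer (yellow) face, 140 from the hinge line, 8 off its plane; lid 220 wide. A steel keeper juts 22 beyond this edge, 10 to 37 to +y of the middle. The point's x points along the lid from free edge to hinge, z out of the outer face.
- bolt (a joint): Travel of the slide bolt along the case's +y, m: 0 = fully withdrawn, 0.040 = fully shot (stop). About 1.5 N friction, stays where left.
- bolt_tab (a point): Middle of the top of the red upright tab on the bolt rod, 110 above the bench (25 above the shut lid). In the case frame x = -82, y = -62 withdrawn, -22 shot. Tab 16 (x) x 12 (y), from the rod (height 62) up. Steel rod guides, top at 72, stand at y = -92 and -30, x -70 to -90. Push its -y face; fingers on the -y and +y halves at once count as pinching (+y half 5 lower).
- blue_case: Blue case, already shut, fixed, 140 x 200 x 85 high, black pull 22 out in front. Origin centre of its underside. Leave it alone. It swaps places with the yellow case.
- nozzle: bare copper torch nozzle standing upright, 26 dia x 55 high, in the gap in front of the two cases; loose, origin at its underside; leave alone
- spray_can: upright spray can with green label, 64 dia x 170 high; loose, origin at its underside; leave alone
- brush: flat brush with a wooden handle, lying flat; loose, origin at its underside; leave alone
- hammer: hammer lying flat; loose, origin at its underside; leave alone
- spool: flat copper wire spool, 100 dia x 50 high, lying flat near the robot; loose, origin at its underside; leave alone
- angle: red magnetic square standing on its 80 x 50 foot, 83 high; loose, origin at its underside; leave alone
- cup: steel cup, 70 dia x 80 high; loose, origin at its underside; leave alone

How it is judged:
On the way, in this order (a step that is already met when the one before it is completed fails the run):
1. the drawer is pushed home (value of joint drawer below 0.004 m), for 0.1 s.
2. the lid is shut (value of joint lid below 0.05 rad), for 0.1 s.
3. the bolt is shot (value of joint bolt above 0.035 m), for 0.1 s.
At the end, for the whole second after the job is handed in: Drawer within 4 mm of home, lid within 0.05 rad of shut, bolt shot at least 35 of its 40 mm, and every loose thing within 20 mm of its start (value of joint drawer below 0.004 m and value of joint lid below 0.05 rad and value of joint bolt above 0.035 m and distance of each of nozzle, spray_can, brush, hammer, spool, angle, cup from where it was at the start of the episode below 0.02 m); the robot touches nothing.
It fails at once if a loose bystander is lifted, carried or shoved by 20 mm, or the blue case is pushed (over 5 N) (distance of any of nozzle, spray_can, brush, hammer, spool, angle, cup from where it was at the start of the episode above 0.02 m or contact force between any of the arm, the fingers and blue_case above 5 N).
It fails at once if the lid or the bolt tab is pinched (fingers press on both its sides) ((contact force between the fingers and lid_c0 above 1 N and contact force between the fingers and lid_c1 above 1 N) or (contact force between the fingers and bolt_c0 above 1 N and contact force between the fingers and bolt_c1 above 1 N)).
It fails at once if something is slammed (lid over 4 rad/s, drawer or bolt over 0.6 m/s) (velocity of joint lid below -4 rad/s or velocity of joint drawer below -0.6 m/s or velocity of joint bolt above 0.6 m/s).
It fails at once if the bolt is shot (over 20 mm) while the lid is up (over 0.15 rad) (value of joint bolt above 0.02 m and value of joint lid above 0.15 rad).
It also fails if it takes over 61 s, if anything falls off the work surface, if the arm or the gripper's body presses on something with over 40 N, if the wrist force passes 120 N, or if a joint passes its speed limit or range.

## Working session

There is one attempt and no reset: what is moved stays moved. The work goes in short steps, Python scripts to look and compute and a shell command to move; the robot and the scene stay as the last step left them, time stands still between calls to the robot, and variables do not carry over. Pictures are saved under pics/ and viewed, at most 10 in all, crops included, and the job is handed in when it is done.

```bash
ls; mkdir -p pics
cat > h.py <<'E'
import numpy as np,cv2
from scipy.spatial.transform import Rotation as R
from plant import ctrl, eyes, get_state
def snap(n,f):
    d=eyes.read_camera(n); cv2.imwrite(f,d["pixels"][:,:,::-1]); 
    np.savez(f+'.npz',K=d["camera_matrix"],p=d["xyz"],q=d["orientation"]); return d
def load(f): return np.load(f+'.npz')
def Rm(q):
    q=np.array(q); return R.from_quat(q).as_matrix() if q.size==4 else q.reshape(3,3)
def proj(c,X):
    P=(np.atleast_2d(X)-c['p'])@Rm(c['q'])@np.array(c['K']).T
    return P[:,:2]/P[:,2:]
def onz(c,u,v,z):
    d=Rm(c['q'])@np.linalg.inv(c['K'])@np.array([u,v,1.]); p=np.array(c['p'])
    return p+d*(z-p[2])/d[2]
E
python3 - <<'E'
from h import *
for n in("scene","top"):
    d=snap(n,f'pics/{n}0.png'); print(n,d['camera_matrix'],d['xyz'],d['orientation'])
s=get_state();print(s)
E
```

```text
inch.py
pics
plant.py
scene [[433.14710466   0.         275.26772968]
 [  0.         433.14710466 216.1884603 ]
 [  0.           0.           1.        ]] [ 1.47899055 -0.28327841  0.9497424 ] [ 0.71138076  0.56826805 -0.24932615 -0.32991712]
top [[519.96669369   0.         282.26041815]
 [  0.         519.96669369 209.48857817]
 [  0.           0.           1.        ]] [ 0.28914902 -0.04506677  1.58673098] [ 0.71342715 -0.697634    0.04741772 -0.04560764]
{'time': 0.1, 'qpos': array([-1.42700847e+00,  2.87111146e-01,  1.57802599e+00, -6.40691253e-06,
        1.27864569e+00, -1.49989995e-01]), 'dq': array([ 1.66882404e-03, -1.06373768e-03, -4.36465126e-03, -2.68371841e-04,
       -2.39677959e-04,  6.78974546e-05]), 'joint_efforts': array([ 2.34166500e-04, -4.07297087e+01, -2.93699008e+01, -1.24732637e-04,
        3.43014894e-03,  5.31409476e-07]), 'eef_pos': array([ 0.19540588, -0.64546729,  0.2300653 ]), 'tcp_rot': array([ 9.89230476e-01,  1.46362104e-01,  3.29251479e-07, -1.09509328e-03]), 'contact_force': array([-0.16627176, -0.20651226,  0.53196906]), 'wrist_torque': array([ 0.03165508,  0.02221133, -0.0072843 ]), 'finger_force': 0.0, 'opening': 1.0004855703642614}
```

View pics/scene0.png

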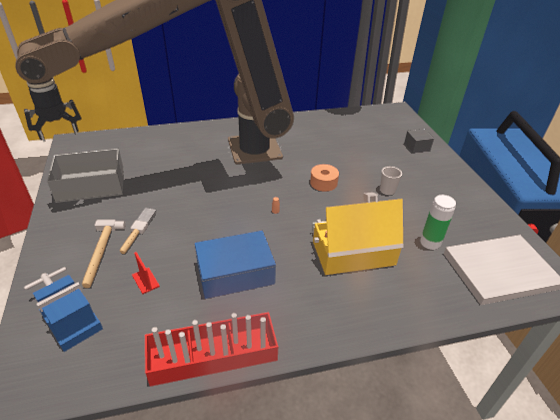

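View pics/top0.png

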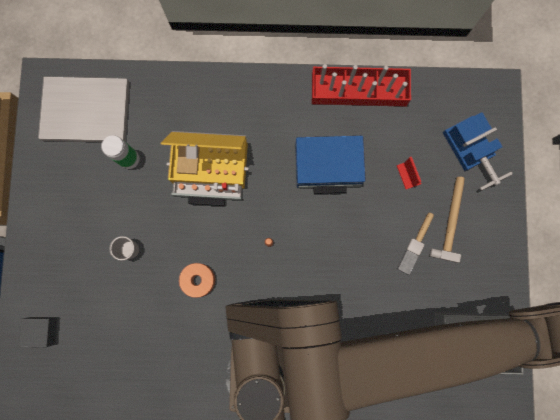

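The scene view shows the yellow case, lid up, at about (357,240), and the blue case at (235,263). In the top view yellow is at (208,165), its pull at (207,202), the nozzle at (269,242), the spool at (197,280), the cup at (123,249) and the can at (118,150). I'll zoom in on yellow.

Run:
```python
from h import *
a=cv2.imread('pics/top0.png')[120:220,150:260]; b=cv2.imread('pics/scene0.png')[180:280,300:410]
a=cv2.resize(a,None,fx=5,fy=5,interpolation=2);b=cv2.resize(b,None,fx=5,fy=5,interpolation=2)
cv2.imwrite('pics/ca.png',cv2.resize(np.vstack([a]),None,fx=1,fy=1));cv2.imwrite('pics/cb.png',b)
```

```text
(no output)
```

View pics/ca.png

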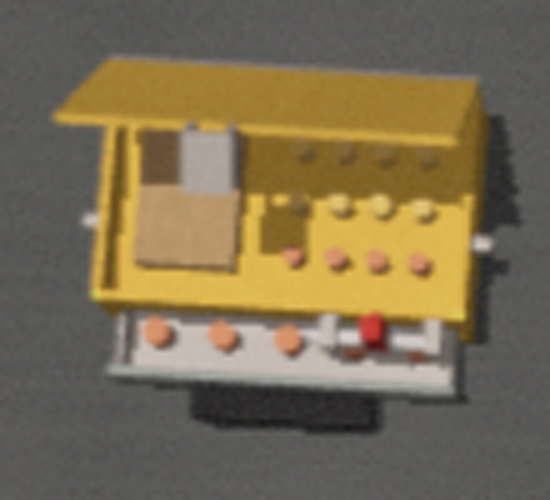

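View pics/cb.png

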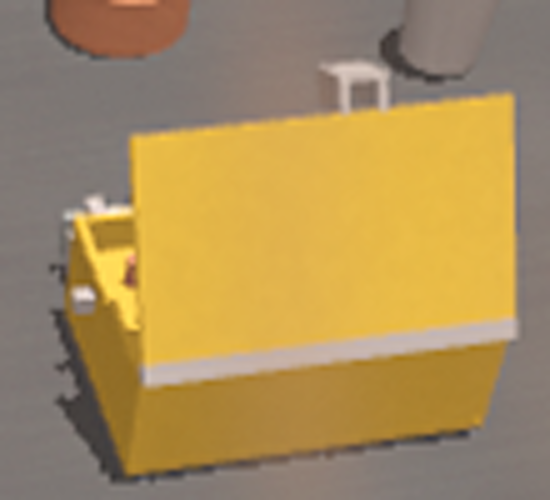

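```bash
cat > fit.py <<'E'
from h import *
from scipy.optimize import least_squares
T=load('pics/top0.png');S=load('pics/scene0.png')
def W(p,X):
    c,s=np.cos(p[2]),np.sin(p[2]); X=np.array(X)/1000
    return np.array([p[0]+c*X[...,0]-s*X[...,1],p[1]+s*X[...,0]+c*X[...,1],X[...,2]]).T
def lid(a,y,off=8,l=140):
    return [70-l*np.cos(a)+off*np.sin(a),y,77+l*np.sin(a)+off*np.cos(a)]
def pts(p):
    a=p[3];d=p[4]*1000
    t=[([-70,110,77],(92,295)),([-70,-110,77],(467,315)),([-82,-62,110],(373,320)),
     ([-92-d,55,32],(193,424)),([-92-d,-55,32],(378,432)),(lid(a,110),(55,121)),(lid(a,-110),(460,141)),([70,110,85],(110,58)),([70,-110,85],(480,78))]
    s=[(lid(a,-110),(132,135)),(lid(a,110),(513,95)),([70,-110,0],(125,475)),([70,110,0],(483,428))]
    return t,s
def res(p,sp=0):
    t,s=pts(p)
    r=[]
    for c,l,o in((T,t,(150,120)),(S,s,(300,180))):
        r.append(proj(c,W(p,[x for x,_ in l]))-(np.array([u for _,u in l])/5-.4+o))
    return np.vstack(r) if sp else np.vstack(r).ravel()
if __name__=='__main__':
    o=least_squares(res,[.43,.18,0,1.2,.04],loss='soft_l1');p=o.x
    print(p,res(p,1).round(1).tolist());np.save('p.npy',p)
    print('nozzle',onz(T,269,242,.055),'spool',onz(T,197,280,.05),'can',onz(T,116,147,.17),'cup',onz(T,123,249,.08))
    for x in ([-92-p[4]*1000,0,26],lid(p[3],0),[-82,-62,110],[70,0,77]): print(W(p,x).round(4))
    c=load('pics/top0.png');print(np.array(onz(c,345,188,.03)),onz(c,296,140,.085))
E
python3 fit.py
cat > to.py <<'E'
# usage: to.py c|w x y z yaw [tilt]  : tool-axes delta; c = case frame (mm, yaw relative). tilt: turn about case y (tool z leans)
import sys
from h import *
p=np.load('p.npy'); f=sys.argv[1]; v=[float(a) for a in sys.argv[2:]]
s=get_state(); P=np.array(s['eef_pos']); Q=Rm(s['tcp_rot'])
yaw=v[3]; tilt=v[4] if len(v)>4 else 0
if f=='c':
    from fit import W
    X=W(p,v[:3]); yaw+=p[2]
    RT=R.from_euler('z',p[2])*R.from_euler('y',tilt)*R.from_euler('z',yaw-p[2])*R.from_euler('x',np.pi)
else: X=np.array(v[:3]); RT=R.from_euler('z',yaw)*R.from_euler('x',np.pi)
d=Q.T@(X-P); r=R.from_matrix(Q.T@RT.as_matrix()).as_rotvec()
L=np.linalg.norm
c,sn=np.cos(p[2]),np.sin(p[2]); e=P[:2]-p[:2]
print('t',round(s['time'],2),'case mm',(np.array([c*e[0]+sn*e[1],-sn*e[0]+c*e[1],P[2]])*1000).round(1),'F',np.round(s['contact_force'],1))
print('world target',X.round(4),'d',d.round(4),'r',r.round(4),'rows',L(d)/.0625,L(r)/.188)
E
python3 to.py w .46 -.4 .231 .131; python3 to.py w .46 -.15 .231 -.032 ;python3 to.py c -180 20 200 0
```

```text
t 0.1 case mm [-418.1 -838.8  230.1] F [-0.2 -0.2  0.5]
world target [ 0.46  -0.4    0.231] d [ 0.3243 -0.1583 -0.0005] r [-2.200e-03 -1.000e-04  1.628e-01] rows 5.77476140333665 0.8659276992386936
t 0.1 case mm [-418.1 -838.8  230.1] F [-0.2 -0.2  0.5]
world target [ 0.46  -0.15   0.231] d [ 3.967e-01 -3.976e-01  1.000e-04] r [-0.0022  0.      0.3258] rows 8.987084211905842 1.7329095913928352
t 0.1 case mm [-418.1 -838.8  230.1] F [-0.2 -0.2  0.5]
world target [0.4611 0.2052 0.2   ] d [ 0.5007 -0.7372  0.0318] r [-0.0022  0.      0.3261] rows 14.267297318512764 1.7344957941579078
```

```bash
python3 inch.py '[[0.054,-0.026,0,0,0,0.05,0],[0.108,-0.053,0,0,0,0.1,0],[0.162,-0.079,0,0,0,0.15,0],[0.216,-0.105,0,0,0,0.2,0],[0.27,-0.132,0,0,0,0.25,0],[0.324,-0.158,0,0,0,0.3,0],[0.339,-0.218,0,0,0,0.326,0],[0.354,-0.278,0,0,0,0.326,0],[0.375,-0.335,0,0,0,0.326,0],[0.397,-0.395,0,0,0,0.326,0]]'; python3 to.py c -180 20 150 0;  python3 to.py c -180 20 18 0
```

```text
time: 1.35
eef_pos: [0.4605, -0.1524, 0.2309]
tcp_rot: [1.0, -0.016, -0.0, -0.0]
contact_force: [1.2, 0.1, 0.4]
opening: -0.001
finger_force: 0.0
t 1.35 case mm [-169.  -337.4  230.9] F [1.2 0.1 0.4]
world target [0.4611 0.2052 0.15  ] d [-0.0111 -0.3574  0.081 ] r [-0.0004  0.0002 -0.0005] rows 5.866296671739451 0.0036566425203523054
t 1.35 case mm [-169.  -337.4  230.9] F [1.2 0.1 0.4]
world target [0.4611 0.2052 0.018 ] d [-0.0111 -0.3574  0.213 ] r [-0.0004  0.0002 -0.0005] rows 6.658915119007652 0.0036566425203523054
```

```bash
python3 inch.py '[[-0.002,-0.06,0,0,0,0,0],[-0.004,-0.12,0,0,0,0,0],[-0.006,-0.18,0,0,0,0,0],[-0.008,-0.24,0.02,0,0,0,0],[-0.010,-0.3,0.04,0,0,0,0],[-0.011,-0.355,0.06,0,0,0,0],[-0.011,-0.357,0.12,0,0,0,0],[-0.011,-0.357,0.17,0,0,0,0],[-0.011,-0.357,0.213,0,0,0,0],[-0.011,-0.357,0.213,0,0,0,0]]'; python3 to.py c -103 20 18 0
```

```text
time: 2.6
eef_pos: [0.4576, 0.202, 0.0145]
tcp_rot: [1.0, -0.016, -0.005, 0.001]
contact_force: [-0.1, -0.4, 0.3]
opening: -0.0
finger_force: 0.0
t 2.6 case mm [-183.4   16.6   14.5] F [-0.1 -0.4  0.3]
world target [0.5381 0.2027 0.018 ] d [ 0.0804 -0.0033 -0.0043] r [0.0024 0.0096 0.0002] rows 1.2889426947316147 0.05271179350251361
```

```bash
python3 inch.py '[[0.015,0,-0.003,0,0,0,0],[0.03,0,-0.003,0,0,0,0],[0.04,0,-0.003,0,0,0,0],[0.05,0,-0.003,0,0,0,0],[0.06,0,-0.003,0,0,0,0],[0.068,0,-0.003,0,0,0,0],[0.074,0,-0.003,0,0,0,0],[0.078,0,-0.003,0,0,0,0],[0.078,0,-0.003,0,0,0,0]]'; python3 to.py c -103 20 18 0
```

```text
time: 3.72
eef_pos: [0.5364, 0.2002, 0.0208]
tcp_rot: [1.0, -0.016, -0.005, 0.001]
contact_force: [-9.1, -0.5, 6.5]
opening: 0.001
finger_force: 4.5
t 3.73 case mm [-104.6   17.5   20.8] F [-9.1 -0.5  6.5]
world target [0.5381 0.2027 0.018 ] d [ 0.0016 -0.0025  0.0028] r [0.0013 0.009  0.0002] rows 0.0652663957185243 0.04831899448349601
```

```bash
python3 inch.py '[[0.002,0,0,0,0,0,0],[0.004,0,0,0,0,0,0],[0.004,0,0,0,0,0,0]]'; python3 to.py c -103 20 18 0
python3 - <<'E'
from h import *
a=snap('top','pics/t1.png');b=snap('scene','pics/s1.png')
i=cv2.imread('pics/t1.png')[120:220,150:260];j=cv2.imread('pics/s1.png')[170:270,300:410]
cv2.imwrite('pics/c1.png',cv2.resize(np.hstack([i,j]),None,fx=3.6,fy=5,interpolation=2))
E
```

```text
time: 4.1
eef_pos: [0.5365, 0.2002, 0.0207]
tcp_rot: [1.0, -0.016, -0.01, 0.001]
contact_force: [-19.6, -1.4, 16.4]
opening: -0.003
finger_force: 9.8
t 4.1 case mm [-104.5   17.4   20.7] F [-19.6  -1.4  16.4]
world target [0.5381 0.2027 0.018 ] d [ 0.0016 -0.0026  0.0027] r [0.0026 0.0194 0.0005] rows 0.06437143873457572 0.10440442359044266
```

View pics/c1.png

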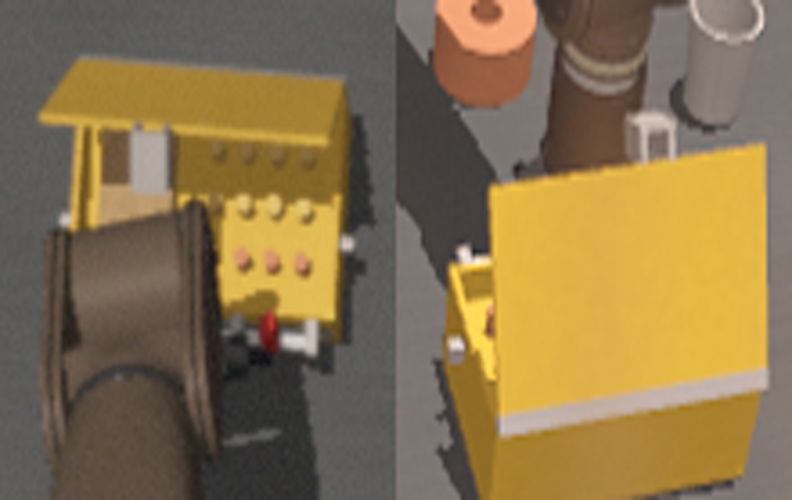

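Drawer view: the tray has vanished behind the bolt and the fingers hit a hard stop at about -104.5 mm, so it is home. Next I'll back off, rise, go over the lid and come down behind it.

```bash
python3 inch.py '[[-0.02,0,0,0,0,0,0],[-0.05,0,-0.02,0,0,0,0],[-0.05,0,-0.08,0,0,0,0],[-0.05,0.01,-0.14,0,0,0,0],[-0.05,0.02,-0.2,0,0,0,0],[-0.05,0.03,-0.26,0,0,0,0],[-0.02,0.035,-0.29,0,0,0,0],[0.03,0.037,-0.29,0,0,0,0],[0.03,0.037,-0.29,0,0,0,0]]'
python3 - <<'E'
from h import *
a=snap('top','pics/t2.png')
E
python3 to.py c 50 -20 230 0
```

```text
time: 5.32
eef_pos: [0.5747, 0.1614, 0.3102]
tcp_rot: [1.0, -0.017, 0.0, 0.0]
contact_force: [-1.0, 0.5, -0.6]
opening: 0.003
finger_force: 0.0
t 5.38 case mm [-66.7 -19.8 310.1] F [-1.   0.1 -0.5]
world target [0.6897 0.1578 0.23  ] d [1.168e-01 1.000e-04 7.990e-02] r [ 0.0002  0.0014 -0.0008] rows 2.2645217229738344 0.008696580910212791
```

```bash
python3 inch.py '[[0.05,0,0,0,0,0,0],[0.1,0,0,0,0,0,0],[0.122,0,0.01,0,0,0,0],[0.122,0,0.06,0,0,0,0],[0.122,0,0.11,0,0,0,0],[0.122,0,0.13,0,0,0,0],[0.122,0,0.13,0,0,0,0],[0.122,0,0.13,0,0,0,0]]'
python3 - <<'E'
import numpy as np
for a in np.arange(1.05,-.01,-.1):
    r=110; print(round(a,2),round(70-r*np.cos(a)+8*np.sin(a)+12,0),round(77+r*np.sin(a)+8*np.cos(a),0))
E
python3 to.py c 31 -20 177 0
```

```text
time: 6.38
eef_pos: [0.6956, 0.1585, 0.1847]
tcp_rot: [1.0, -0.016, 0.002, -0.0]
contact_force: [-0.2, -0.2, 1.3]
opening: -0.002
finger_force: 0.0
1.05 34.0 176.0
0.95 25.0 171.0
0.85 15.0 165.0
0.75 7.0 158.0
0.65 -1.0 150.0
0.55 -8.0 141.0
0.45 -14.0 132.0
0.35 -19.0 122.0
0.25 -23.0 112.0
0.15 -26.0 101.0
0.05 -27.0 90.0
t 6.38 case mm [ 55.8 -19.1 184.7] F [-0.2 -0.2  1.3]
world target [0.6707 0.1584 0.177 ] d [-0.0248  0.0009  0.0075] r [-0.0006 -0.005   0.0003] rows 0.4155688896451439 0.026585669643027908
```

```bash
python3 inch.py '[[-0.02,0,0.004,0,0,0,0],[-0.03,0,0.009,0,0,0,0],[-0.04,0,0.015,0,0,0,0],[-0.048,0,0.022,0,0,0,0],[-0.056,0,0.03,0,0,0,0],[-0.063,0,0.039,0,0,0,0],[-0.069,0,0.048,0,0,0,0],[-0.074,0,0.058,0,0,0,0],[-0.078,0,0.068,0,0,0,0]]';python3 to.py c -27 -20 84 0
```

```text
time: 7.5
eef_pos: [0.6154, 0.1608, 0.1121]
tcp_rot: [1.0, -0.016, -0.001, 0.0]
contact_force: [-0.1, 1.1, 2.7]
opening: 0.001
finger_force: 1.2
t 7.5 case mm [-24.4 -19.4 112.1] F [-0.1  1.1  2.7]
world target [0.6128 0.1603 0.084 ] d [-0.0025  0.0006  0.0281] r [0.0001 0.0017 0.0001] rows 0.4512413230942984 0.008836093748516015
```

```bash
python3 inch.py '[[-0.002,0,0.008,0,0,0,0],[-0.003,0,0.016,0,0,0,0],[-0.003,0,0.022,0,0,0,0],[-0.003,0,0.027,0,0,0,0],[-0.003,0,0.030,0,0,0,0],[-0.003,0,0.030,0,0,0,0],[-0.003,0,0.030,0,0,0,0]]';python3 to.py c -27 -20 84 0
```

```text
time: 8.38
eef_pos: [0.6132, 0.1607, 0.085]
tcp_rot: [1.0, -0.016, -0.001, 0.0]
contact_force: [-6.4, -1.0, 8.8]
opening: 0.003
finger_force: 4.7
t 8.38 case mm [-26.6 -19.5  85. ] F [-6.4 -1.   8.8]
world target [0.6128 0.1603 0.084 ] d [-0.0004  0.0005  0.001 ] r [0.0006 0.0012 0.0004] rows 0.01867846824757697 0.007528780918026053
```

```bash
python3 inch.py '[[0,0,-0.05,0,0,0,0],[0,0.03,-0.1,0,0,0,0],[-0.02,0.085,-0.1,0,0,0,0],[-0.056,0.13,-0.1,0,0,0,0],[-0.056,0.18,-0.1,0,0,0,0],[-0.056,0.18,-0.1,0,0,0,0]]';python3 to.py c -82 -105 88 0;python3 - <<'E'
from h import *
from fit import W
p=np.load('p.npy')
a=snap('top','pics/t3.png');snap('scene','pics/s3.png')
print('expected tab px',proj(load('pics/t3.png'),W(p,[[-82,-62,110]])),'crop origin 150,120')
i=cv2.imread('pics/t3.png')[120:220,150:260];j=cv2.imread('pics/s3.png')[170:270,300:410]
cv2.imwrite('pics/c3.png',cv2.resize(np.hstack([i,j]),None,fx=3.6,fy=5,interpolation=2))
E
```

```text
time: 9.12
eef_pos: [0.5516, -0.0202, 0.1834]
tcp_rot: [1.0, -0.018, 0.001, 0.001]
contact_force: [-0.3, 0.8, 0.6]
opening: 0.0
finger_force: 0.0
t 9.12 case mm [ -82.3 -202.4  183.4] F [-0.3  0.8  0.6]
world target [0.5551 0.0771 0.088 ] d [-0.0003 -0.0975  0.0953] r [ 0.001  -0.0018 -0.0046] rows 2.1811151384373404 0.026789777827787322
expected tab px [[224.97760852 183.53218836]] crop origin 150,120
```

View pics/c3.png

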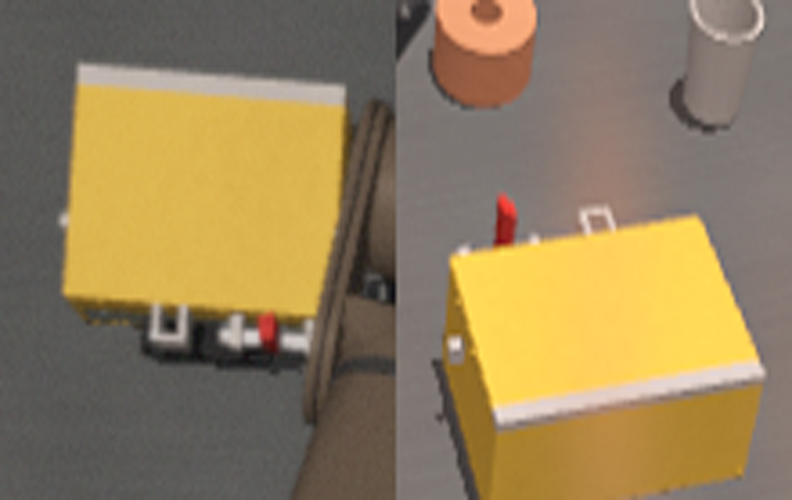

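The lid lies flat with the drawer home (only the black pull shows), and the tab is withdrawn at about (224,186) in the full picture. Now the bolt.

```bash
python3 inch.py '[[0,-0.05,0,0,0,0,0],[0,-0.092,0.01,0,0,0,0],[0,-0.092,0.06,0,0,0,0],[0,-0.092,0.095,0,0,0,0],[0,-0.092,0.095,0,0,0,0],[0,-0.092,0.095,0,0,0,0]]';python3 to.py c -82 -42 88 0
```

```text
time: 9.98
eef_pos: [0.5556, 0.0754, 0.0897]
tcp_rot: [1.0, -0.016, 0.001, -0.0]
contact_force: [0.2, -0.9, 0.1]
opening: -0.003
finger_force: 0.0
t 9.97 case mm [ -81.4 -106.7   89.7] F [ 0.2 -0.9  0.1]
world target [0.5571 0.1401 0.088 ] d [-0.0005 -0.0647  0.0017] r [-0.0001 -0.0023  0.0011] rows 1.03534424067998 0.0136570603893161
```

```bash
python3 inch.py '[[0,-0.012,0,0,0,0,0],[0,-0.022,0,0,0,0,0],[0,-0.03,0,0,0,0,0],[0,-0.038,0,0,0,0,0],[0,-0.046,0,0,0,0,0],[0,-0.053,0,0,0,0,0],[0,-0.059,0,0,0,0,0],[0,-0.063,0,0,0,0,0],[0,-0.063,0,0,0,0,0]]';python3 to.py c -82 -42 88 0
```

```text
time: 11.1
eef_pos: [0.5561, 0.1382, 0.088]
tcp_rot: [1.0, -0.016, -0.001, -0.0]
contact_force: [-0.0, -0.5, 0.4]
opening: 0.002
finger_force: 0.0
t 11.1 case mm [-82.9 -43.9  88. ] F [-0.  -0.5  0.4]
world target [0.5571 0.1401 0.088 ] d [ 0.0009 -0.0019  0.    ] r [-0.0006  0.001   0.0002] rows 0.03415686468458471 0.006495768220541343
```

```bash
python3 inch.py '[[0,-0.003,0,0,0,0,0],[0,-0.006,0,0,0,0,0],[0,-0.008,0,0,0,0,0],[0,-0.008,0,0,0,0,0]]';python3 to.py c -82 -42 88 0
```

```text
time: 11.6
eef_pos: [0.5562, 0.1427, 0.088]
tcp_rot: [1.0, -0.015, -0.001, 0.003]
contact_force: [-1.3, -10.8, 1.9]
opening: -0.001
finger_force: 5.5
t 11.6 case mm [-83.  -39.3  88. ] F [ -1.3 -10.8   1.9]
world target [0.5571 0.1401 0.088 ] d [0.001  0.0027 0.    ] r [0.0066 0.0022 0.0018] rows 0.04519794649935101 0.038303280637677024
```

```bash
python3 inch.py '[[0,0.02,0,0,0,0,0],[0,0.045,0,0,0,0,0],[0,0.05,-0.05,0,0,0,0],[0,0.09,-0.1,0,0,0,0],[0,0.15,-0.12,0,0,0,0],[0,0.15,-0.12,0,0,0,0],[0,0.15,-0.12,0,0,0,0]]';python3 - <<'E'
from h import *
from fit import W
p=np.load('p.npy')
a=snap('top','pics/t4.png');snap('scene','pics/s4.png')
t=load('pics/t4.png')
print('tab top shot/withdrawn, pull home:',proj(t,W(p,[[-82,-22,110],[-82,-62,110],[-92,55,32]])).round(1))
i=cv2.imread('pics/t4.png')[120:220,150:260];j=cv2.imread('pics/s4.png')
cv2.imwrite('pics/c4.png',cv2.resize(np.hstack([cv2.resize(i,(396,420),interpolation=2),cv2.resize(j,None,fx=.7,fy=1)]),None,fx=1,fy=1))
h=cv2.cvtColor(i,cv2.COLOR_BGR2HSV);m=((h[...,0]<6)|(h[...,0]>174))&(h[...,1]>170)&(h[...,2]>90)
y,x=np.nonzero(m);print('red',x.mean()+150,y.mean()+120,len(x))
# loose things shift, by difference to first picture
for n in('top','scene'):
    f=cv2.imread(f'pics/{n}0.png').astype(int);g=cv2.imread(f"pics/{n[0]}4.png").astype(int)
E
```

```text
time: 12.48
eef_pos: [0.5514, -0.0043, 0.2077]
tcp_rot: [1.0, -0.017, -0.0, -0.001]
contact_force: [0.4, 0.7, -0.3]
opening: -0.0
finger_force: 0.0
tab top shot/withdrawn, pull home: [[211.1 182.8]
 [225.  183.5]
 [188.9 189.3]]
red 211.13636363636363 184.36363636363637 22
```

View pics/c4.png

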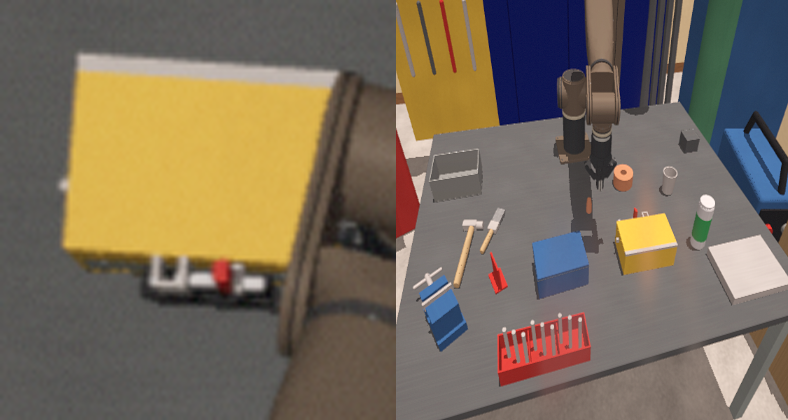

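The tab is at pixel (211.1,184.4), matching the fully shot position (211.1,182.8). The lid is shut, the drawer home, the loose things are in place and the arm is clear.

```bash
python3 -c "
from plant import ctrl, eyes, get_state
print(ctrl.sign_off())"
```

```text
the job is handed in; nothing more can be done
None
```

The job is handed in: I pushed the yellow case's drawer home, then the lid shut, then the bolt to its stop in about 12.5 s; the last pictures agree and show nothing else visibly moved, but sign-off returned no verdict.

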